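# Clear the clip rack of sanding sticks

### The job

Clear the clip rack after the tile-mending class: snap every sanding stick forward out of its clips and sort them by length. Lay the long ones (160 mm) flat along the white row of the tray and the medium ones (130 mm) flat along the green row, and push each worn 100 mm stub down through the bin's sprung flaps so that they close behind it. Leave the tile, the dish and the jar where they are.

Things in the scene. Friction and masses are not known exactly. Their poses are not given: they have to be found in the camera images.
- long_1: long sanding stick, 160 mm overall: a round light-wood bar 16 mm thick with a blue square abrasive head (18 x 18 mm, 14 mm long) on each end; 48 g or so. Origin at its middle, its y axis along the bar. Starts snapped in a clip pair of the rack; sticks differ only in length. May be absent.
- medium_1: medium sanding stick, 130 mm overall: a round light-wood bar 16 mm thick with a blue square abrasive head (18 x 18 mm, 14 mm long) on each end; 39 g or so. Origin at its middle, its y axis along the bar. Starts snapped in a clip pair of the rack; sticks differ only in length. May be absent.
- stub_1: worn-down stub sanding stick, 100 mm overall: a round light-wood bar 16 mm thick with a blue square abrasive head (18 x 18 mm, 14 mm long) on each end; 30 g or so. Origin at its middle, its y axis along the bar. Starts snapped in a clip pair of the rack; sticks differ only in length. May be absent.
- long_2: long sanding stick, 160 mm overall: a round light-wood bar 16 mm thick with a blue square abrasive head (18 x 18 mm, 14 mm long) on each end; 48 g or so. Origin at its middle, its y axis along the bar. Starts snapped in a clip pair of the rack; sticks differ only in length. May be absent.
- medium_2: medium sanding stick, 130 mm overall: a round light-wood bar 16 mm thick with a blue square abrasive head (18 x 18 mm, 14 mm long) on each end; 39 g or so. Origin at its middle, its y axis along the bar. Starts snapped in a clip pair of the rack; sticks differ only in length. May be absent.
- stub_2: worn-down stub sanding stick, 100 mm overall: a round light-wood bar 16 mm thick with a blue square abrasive head (18 x 18 mm, 14 mm long) on each end; 30 g or so. Origin at its middle, its y axis along the bar. Starts snapped in a clip pair of the rack; sticks differ only in length. May be absent.
- rack: fixed clip rack: grey base board 220 x 280 mm, 12 mm thick, with 6 places in 3 rows (x = -90, 0, 90 mm) and 2 columns (y = -89, 89 mm), bar axis 70 mm above the table, along y. Two orange C-clips per place, 29 mm either side of the bar's middle, on black posts 10 x 10 mm, 84 mm high, centred 13.5 mm behind the bar axis. Origin: table level, middle of the places; x away from the robot at yaw 0.
- rack_mid (a point): middle of the 6 places at bar-axis height, axes as the rack. All clip mouths face the rack's -x: a straight pull that way of 8 to 18 N snaps a bar out, and after 25 mm it is free to lift. The 48 mm of bar between its two clips is free in front, behind, above, and below down to the base board.
- tray: loose open tray of 0.8 kg, two rows along its y, made of two joined boxes with 5 mm floor and 18 mm high, 5 mm thick walls: the white row at its +x side takes the long sticks, the green row at its -x side the medium ones. Origin: middle of the underside; z up. It may get knocked aside.
- long_row (a point): middle of the white row's floor (5 mm above the tray's underside), axes as the tray; inside 120 mm across (x) and 176 mm along (y)
- medium_row (a point): middle of the green row's floor (5 mm above the tray's underside), axes as the tray; inside 120 mm across (x) and 146 mm along (y)
- bin: fixed grey waste bin, 160 (x) x 180 (y) x 150 mm high, walls 5 mm; floor 6 mm thick; its top has an opening 112 (x) x 142 mm (y), closed by two yellow sprung flaps that meet in the middle along the bin's y. Origin: middle of the underside; z up.
- bin_mouth (a point): middle of the bin's top, at rim height, over the line where the flaps meet; axes as the bin
- flap_near (a joint): bin flap hinged along y on the opening's -x side, 54 mm wide: 0 closed (level), grows to 1.45 rad as it is pushed down; a light spring (1 to 2 N at its edge) shuts it again
- flap_far (a joint): bin flap hinged along y on the opening's +x side, 54 mm wide: 0 closed (level), grows to 1.45 rad as it is pushed down; a light spring (1 to 2 N at its edge) shuts it again
- tile: repaired blue and white tile, 90 x 90 x 7 mm, not part of the job; origin under its centre
- dish: small white dish of gold pigment, 80 mm wide, 30 mm high, not part of the job; origin under its centre
- jar: amber glass jar with black cap, 50 mm wide, 60 mm high, not part of the job; origin under its centre

How it is judged (in metres and radians):
At the end, for the whole second after the job is handed in: Long sticks flat in the white row, medium in the green (middle within 55 mm across, 45 mm along of the row's middle, at most 16 mm over its floor, within 0.45 rad of its direction); stubs in the bin, middle below 110 mm; all at rest, tray level, flaps closed within 0.12 rad (x of long_1 in the frame of long_row between -0.055 and 0.055 m and y of long_1 in the frame of long_row between -0.045 and 0.045 m and z of long_1 in the frame of long_row between 0 and 0.016 m and angle between the y axis of each of long_1, medium_1, long_2, medium_2 and the y axis of tray, either way round below 0.45 rad and linear speed of each of long_1, medium_1, stub_1, long_2, medium_2, stub_2 below 0.03 m/s and x of medium_1 in the frame of medium_row between -0.055 and 0.055 m and y of medium_1 in the frame of medium_row between -0.045 and 0.045 m and z of medium_1 in the frame of medium_row between 0 and 0.016 m and x of stub_1 in the frame of bin between -0.075 and 0.075 m and y of stub_1 in the frame of bin between -0.085 and 0.085 m and z of stub_1 in the frame of bin between 0 and 0.11 m and x of long_2 in the frame of long_row between -0.055 and 0.055 m and y of long_2 in the frame of long_row between -0.045 and 0.045 m and z of long_2 in the frame of long_row between 0 and 0.016 m and x of medium_2 in the frame of medium_row between -0.055 and 0.055 m and y of medium_2 in the frame of medium_row between -0.045 and 0.045 m and z of medium_2 in the frame of medium_row between 0 and 0.016 m and x of stub_2 in the frame of bin between -0.075 and 0.075 m and y of stub_2 in the frame of bin between -0.085 and 0.085 m and z of stub_2 in the frame of bin between 0 and 0.11 m and value of joint each of flap_near, flap_far below 0.12 rad and angle between tray's own z axis and vertical below 0.1 rad); the robot touches nothing.
It fails at once if the tile, dish or jar is pushed more than 30 mm (distance of any of tile, dish, jar from where it was at the start of the episode above 0.03 m).
Of long_1, medium_1, stub_1, long_2, medium_2, stub_2 only 4 to 6 are there at a start; the rules pass over those that are not, and their reading is None.
At some moment in a run one of tray may be knocked a few centimetres aside while the robot is not near it.
Once in a run the grip may slacken for a moment while it holds something.
It also fails if it takes over 210 s, if anything falls off the work surface, if the arm or the gripper's body presses on something with over 40 N, if the wrist force passes 120 N, or if a joint passes its speed limit or range.

### The arm

A 6-joint arm with a two-finger parallel gripper is mounted at the origin on the work surface. World frame = base frame: x ahead of the robot, y to its left, z up, the work surface at z = 0. Lengths are in mm, angles in rad, forces in N, time in s.
With the tool pointing down it reaches from about 350 to 975 mm from the base axis. Payload 7.1 kg.
Tool frame: the origin (TCP) lies on the centre line of the jaws, within the pads' length; the fingertips stand 14 mm ahead of it and the grasp point (between the pads) lies 5 mm behind it; x points along the fingers, z is the direction in which the jaws open and shut, and the axes are right-handed (so a half turn about x gives the same grasp; the last joint's range is limited). The gripper opens to 88 mm and grips with 3 to 60 N. Pads are 20 mm wide; open, the fingers measure 115 mm over their backs; the gripper's body (75 mm by 178 mm) begins 61 mm behind the grasp point.
Start: joints at [1.167, 0.423, 1.63, -0, 1.089, -0.019], TCP at [234.576, 579.292, 236.675] pointing down, gripper open.
Joint ranges: [-3, 3], [-0.9, 2.11], [0.09, 2.58], [-1.31, 4.45], [0.11, 2.69], [-2.54, 2.54]. Speed limits (rad/s): [2.39, 2.39, 3.01, 3.14, 3.14, 3.14].

### API

Orientations are given as a rotation vector (axis times angle).
In Python, from workcell import ctrl gives the robot as it stands.
- The arm moves only by the tool servo_tool, never from a script. Its argument "plan" is a list that holds one entry, the list of rows, each a list of 7 numbers: the shift along the tool's x, y, z in cm, then the turn, a rotation vector about the tool's x, y, z in rad, then the finger opening in cm, from 0 to 8.78. A call has 1 to 8 rows; each row is the pose to reach, as a shift and turn from the pose commanded when the call began, along the tool's axes at that moment; what a row does not reach only later rows make up. A row lasts 1/12 s, in which the tool goes at most 41.7 mm and 7.16 degrees, less where a joint would pass 70% of its speed; a pose out of reach is approached as far as the arm can. A call with a gripper value outside its range is refused whole. The fingers move at their own pace and stop on an object; the grip force is fixed at half the most. Time passes only in rows, so rows that repeat a pose let the fingers close. It gives the time, the measured TCP pose, the force and the opening at its end, in the units of the state.
- ctrl.get_obs(): the state, without advancing time (a new reading comes with each control period).
- ctrl.get_image(name): name is "side" or "top"; returns the picture (420x560x3 uint8, red, green, blue); there is no depth.
- ctrl.calibration(name): a dict with "K" (3x3 intrinsics, pixels), "view" (4x4, takes a point from world to camera coordinates). Camera axes: x right, y up, looking along -z (the intrinsics and any distortion apply to the point x, -y, -z); pixel columns grow to the right and rows downward; lengths in mm; the calibration is good to about 2 mm. A picture is of the moment at which its call begins. calibration takes no time and is no camera call.
- ctrl.close_job(): hands the job in, once; it reports no verdict.
The state is a dict: "t": time; "qpos": joint angles; "qvel": joint speeds; "joint_torque": joint torques, N m; "ee_pos": TCP position; "orientation": TCP orientation; "ft_force": force on the tool from outside, world axes, zero at the start; "moment": the same for the moment, N m; "width": finger opening in mm.
Only numpy, scipy, OpenCV 4.12 (cv2) and the standard library are available. Lean on these libraries where they do the work, as an engineer would, in place of code of your own. Each camera call takes 0.05 s, during which the arm holds its last target.

## Working session

There is one attempt and no reset: what is moved stays moved. The work goes in short steps, Python scripts to look and compute and a tool call to move; the robot and the scene stay as the last step left them, time stands still between calls to the robot, and variables do not carry over. Pictures are saved under pics/ and viewed, and the job is handed in when it is done.

Besides the shell and the picture viewer there is one more tool, called after "Call:" by a JSON object that holds its "name" and its "arguments". servo_tool: Moves the arm, as the interface text tells. Its arguments: {"type":"object","properties":{"plan":{"type":"array","items":{"type":"array","items":{"type":"array","items":{"type":"number"}}}}},"required":["plan"]}

```bash
mkdir -p pics; ls; python3 - <<'E'
from workcell import ctrl
import cv2
print(ctrl.get_obs())
for n in("side","top"):
    c=ctrl.calibration(n);print(n,c)
    cv2.imwrite(f"pics/{n}0.png",ctrl.get_image(n)[:,:,::-1])
E
```

```text
pics
{'t': 0.0, 'qpos': array([ 1.16698550e+00,  4.23826367e-01,  1.63068050e+00, -5.00200428e-05,
        1.08859578e+00, -1.90082496e-02]), 'qvel': array([-1.60222114e-03, -8.74223054e-06,  1.84452818e-03, -1.04614804e-03,
       -2.44354832e-03, -1.57699914e-03]), 'joint_torque': array([-9.10376389e-05, -5.44622111e+01, -2.73660475e+01,  6.45661284e-02,
        2.26156774e-02, -1.01964222e-04]), 'ee_pos': array([234.39475398, 578.81035114, 235.91444932]), 'orientation': array([-0.92213599,  1.36829035,  0.92072282]), 'ft_force': array([ 0.20554989, -0.43366019,  0.4328065 ]), 'moment': array([ 0.00695564, -0.03498524, -0.02149965]), 'width': 87.8278088881886}
side {'K': array([[495.43039605,   0.        , 276.16765675],
       [  0.        , 495.43039605, 210.07215172],
       [  0.        ,   0.        ,   1.        ]]), 'view': array([[ 9.44235130e-01, -3.29236924e-01, -4.80284932e-03,
        -5.55053755e+02],
       [ 2.59551385e-01,  7.35246515e-01,  6.26135481e-01,
        -2.12957026e+02],
       [-2.02615642e-01, -5.92465703e-01,  7.79699489e-01,
        -1.19409154e+03],
       [ 0.00000000e+00,  0.00000000e+00,  0.00000000e+00,
         1.00000000e+00]])}
top {'K': array([[468.22203103,   0.        , 274.12259931],
       [  0.        , 468.22203103, 203.87041171],
       [  0.        ,   0.        ,   1.        ]]), 'view': array([[ 2.67307218e-02, -9.99639141e-01,  2.65618343e-03,
        -1.51977942e+01],
       [ 9.95424695e-01,  2.68616748e-02,  9.16958414e-02,
        -5.95275483e+02],
       [-9.17341017e-02,  1.92934552e-04,  9.95783519e-01,
        -1.11625712e+03],
       [ 0.00000000e+00,  0.00000000e+00,  0.00000000e+00,
         1.00000000e+00]])}
```

View pics/side0.png

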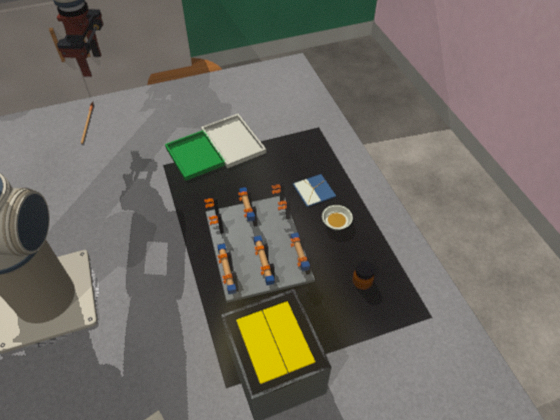

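View pics/top0.png

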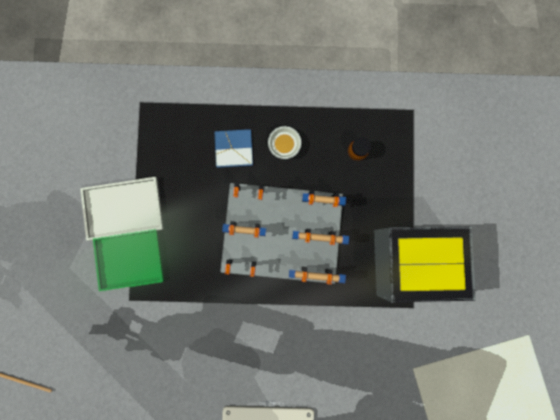

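```bash
cat > h.py <<'E'
import numpy as np, cv2
from workcell import ctrl
from scipy.spatial.transform import Rotation as R
def ray(n,uv):
    c=ctrl.calibration(n);K=c["K"];V=c["view"]
    d=np.array([(uv[0]-K[0,2])/K[0,0],-(uv[1]-K[1,2])/K[1,1],-1.])
    return -V[:3,:3].T@V[:3,3], V[:3,:3].T@d
def onz(n,uv,z):
    o,d=ray(n,uv);return o+d*(z-o[2])/d[2]
def proj(n,p):
    c=ctrl.calibration(n);K=c["K"];V=c["view"]
    q=V[:3,:3]@np.array(p,float)+V[:3,3];return np.array([K[0,0]*q[0]/-q[2]+K[0,2],-K[1,1]*q[1]/-q[2]+K[1,2]])
def tri(a,b):
    (o1,d1),(o2,d2)=ray("top",a),ray("side",b)
    A=np.stack([d1,-d2],1);t=np.linalg.lstsq(A,o2-o1,rcond=None)[0]
    p,q=o1+d1*t[0],o2+d2*t[1];return (p+q)/2,np.linalg.norm(p-q)
def blobs(m,amin=10):
    n,l,s,c=cv2.connectedComponentsWithStats(m.astype(np.uint8))
    return [(c[i].round(1),s[i].tolist()) for i in range(1,n) if s[i][4]>=amin]
def masks(im):
    h=cv2.cvtColor(im,cv2.COLOR_RGB2HSV);H,S,V=[h[...,i].astype(int) for i in range(3)]
    return dict(blue=(H>105)&(H<125)&(S>120)&(V>50),green=(H>50)&(H<80)&(S>120)&(V>60),yellow=(H>24)&(H<34)&(S>150)&(V>120),
      white=(S<40)&(V>165), orange=(H>4)&(H<20)&(S>100)&(V>90))
E
python3 - <<'E'
from h import *
for n in("top","side"):
    im=cv2.cvtColor(cv2.imread(f"pics/{n}0.png"),cv2.COLOR_BGR2RGB);M=masks(im)
    for k in("blue",):
        for c,s in blobs(M[k],5): print(n,k,c,s,onz(n,c,77 if n=="top" else 72).round(0))
    x0,y0,x1,y1=(215,175,355,290) if n=="top" else (195,175,320,300)
    cv2.imwrite(f"pics/{n}0z.png",cv2.resize(im[y0:y1,x0:x1,::-1],None,fx=5,fy=5,interpolation=cv2.INTER_CUBIC))
    for k in ("green","yellow","white"):
        m=M[k].astype(np.uint8);cs,_=cv2.findContours(m,0,2)
        for c in cs:
            if cv2.contourArea(c)>400:
                b=cv2.boxPoints(cv2.minAreaRect(c));print(n,k,cv2.contourArea(c),b.round(0).tolist())
E
```

```text
top blue [305. 197.] [303, 194, 5, 7, 35] [609. -71.  77.]
top blue [342.8 200.4] [340, 196, 7, 10, 57] [ 603. -160.   77.]
top blue [224.7 227.8] [222, 224, 6, 8, 41] [532. 114.  77.]
top blue [262.4 231.1] [260, 228, 6, 7, 35] [527.  26.  77.]
top blue [295.  234.7] [293, 231, 5, 8, 34] [520. -50.  77.]
top blue [345.6 239.5] [343, 235, 6, 10, 51] [ 512. -167.   77.]
top blue [291.5 273.5] [290, 271, 4, 6, 24] [431. -44.  77.]
top blue [342.3 277.9] [340, 274, 6, 9, 50] [ 424. -161.   77.]
top green 2823.0 [[93.0, 239.0], [156.0, 230.0], [164.0, 282.0], [100.0, 291.0]]
top yellow 3296.5 [[398.0, 238.0], [463.0, 237.0], [464.0, 290.0], [399.0, 291.0]]
top white 908.5 [[222.0, 408.0], [313.0, 408.0], [313.0, 419.0], [222.0, 419.0]]
top white 3847.5 [[466.0, 352.0], [531.0, 333.0], [556.0, 419.0], [491.0, 438.0]]
top white 3795.0 [[78.0, 188.0], [155.0, 176.0], [163.0, 229.0], [86.0, 240.0]]
top white 512.5 [[216.0, 149.0], [251.0, 147.0], [252.0, 164.0], [217.0, 165.0]]
side blue [314.8 180.1] [309, 176, 12, 10, 29] [727.  81.  72.]
side blue [321.8 178. ] [321, 177, 3, 3, 5] [747.  
[... 483 characters left out ...]
 6, 31] [431. -43.  72.]
side blue [305. 264.] [302, 262, 7, 5, 31] [ 605. -158.   72.]
side blue [269.6 279.1] [266, 275, 8, 9, 53] [ 513. -169.   72.]
side blue [231.3 287.4] [228, 285, 8, 6, 35] [ 424. -161.   72.]
side green 1618.5 [[165.0, 144.0], [210.0, 126.0], [225.0, 164.0], [180.0, 182.0]]
side green 5056.0 [[186.0, 43.0], [186.0, 0.0], [375.0, 0.0], [375.0, 43.0]]
side yellow 3797.5 [[235.0, 319.0], [291.0, 298.0], [315.0, 363.0], [260.0, 384.0]]
side white 664.0 [[0.0, 350.0], [0.0, 297.0], [21.0, 297.0], [21.0, 350.0]]
side white 1168.0 [[58.0, 257.0], [84.0, 248.0], [108.0, 318.0], [81.0, 326.0]]
side white 1319.5 [[205.0, 132.0], [238.0, 109.0], [265.0, 148.0], [232.0, 171.0]]
```

View pics/top0z.png

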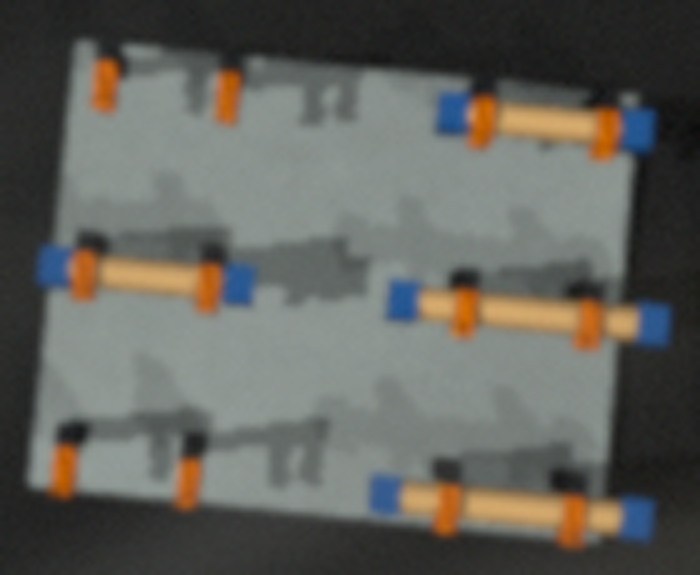

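View pics/side0z.png

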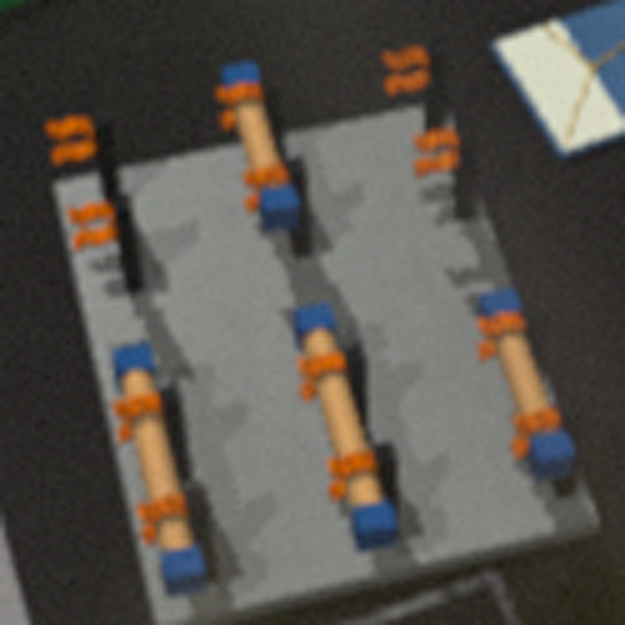

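```bash
python3 - <<'E'
from h import *
T=[[305,197],[342.8,200.4],[224.7,227.8],[262.4,231.1],[295,234.7],[345.6,239.5],[291.5,273.5],[342.3,277.9]]
S=[[294.5,234.7],[305,264],[242.7,189],[250.3,215],[257.2,238.1],[269.6,279.1],[220.9,246.2],[231.3,287.4]]
P=[]
for a,b in zip(T,S):
    p,e=tri(a,b);P.append(p);print(p.round(1),round(e,1))
P=np.array(P)
for i in range(0,8,2):
    d=P[i]-P[i+1];print("mid",((P[i]+P[i+1])/2).round(1),"len",np.linalg.norm(d).round(1)+14,"yaw",np.arctan2(-d[0],d[1]).round(3))
def quad(n,pts,z):
    q=np.array([onz(n,p,z)[:2] for p in pts]);print(n,z,q.round(0).tolist(),"c",q.mean(0).round(1),[np.linalg.norm(q[i]-q[i-1]).round(0) for i in range(4)],"ang",[np.arctan2(*(q[i]-q[i-1])[::-1]).round(3) for i in range(4)])
quad("top",[[93,239],[156,230],[164,282],[100,291]],15)
quad("side",[[165,144],[210,126],[225,164],[180,182]],15)
quad("top",[[78,188],[155,176],[163,229],[86,240]],15)
quad("side",[[205,132],[238,109],[265,148],[232,171]],15)
quad("top",[[398,238],[463,237],[464,290],[399,291]],149)
quad("side",[[235,319],[291,298],[315,363],[260,384]],149)
o=ctrl.get_obs();print(R.from_rotvec(o['orientation']).as_matrix().round(3))
for n,(x0,y0,x1,y1) in dict(top=(70,165,180,300),side=(155,105,275,190)).items():
    im=cv2.imread(f"pics/{n}0.png");cv2.imwrite(f"pics/{n}tray.png",cv2.resize(im[y0:y1,x0:x1],None,fx=4.4,fy=4.4,interpolation=cv2.INTER_CUBIC))
im=cv2.imread("pics/top0.png");cv2.imwrite("pics/topbin.png",cv2.resize(im[220:310,370:490],None,fx=5,fy=5,interpolation=cv2.INTER_CUBIC))
E
```

```text
[610.1 -71.4  74.1] 1.7
[ 603.9 -159.9   75.2] 0.6
[533.1 114.3  73.9] 2.1
[527.2  26.4  70.4] 0.8
[521.  -49.9  73. ] 1.2
[ 513.  -168.3   70.6] 0.9
[431.  -43.8  73.2] 0.7
[ 423.7 -161.4   72.9] 0.1
mid [ 607.  -115.6   74.7] len 102.7 yaw -0.071
mid [530.2  70.3  72.2] len 102.1 yaw -0.066
mid [ 517.  -109.1   71.8] len 132.7 yaw -0.068
mid [ 427.4 -102.6   73.1] len 131.8 yaw -0.062
top 15 [[498.0, 442.0], [524.0, 289.0], [399.0, 263.0], [373.0, 417.0]] c [448.6 352.8] [np.float64(128.0), np.float64(155.0), np.float64(128.0), np.float64(156.0)] ang [np.float64(0.195), np.float64(-1.402), np.float64(-2.94), np.float64(1.736)]
side 15 [[376.0, 417.0], [525.0, 451.0], [525.0, 275.0], [385.0, 249.0]] c [452.8 348.1] [np.float64(168.0), np.float64(153.0), np.float64(175.0), np.float64(142.0)] ang [np.float64(1.629), np.float64(0.219), np.float64(-1.57), np.float64(-2.959)]
top 15 [[623.0, 487.0], [658.0, 298.0], [527.0, 272.0], [495.0, 459.0]] c [575.9 378.9] [np.float64(131.0), np.float64(192.0), np.float64(133.0), np.float64(190.0)] ang [np.float64(0.215), np.float64(-1.387), np.flo
[... 162 characters left out ...]
.float64(202.0), np.float64(133.0)] ang [np.float64(1.746), np.float64(0.507), np.float64(-1.444), np.float64(-2.69)]
top 149 [[517.0, -270.0], [523.0, -411.0], [410.0, -412.0], [404.0, -272.0]] c [ 463.4 -341.1] [np.float64(113.0), np.float64(141.0), np.float64(114.0), np.float64(140.0)] ang [np.float64(0.021), np.float64(-1.529), np.float64(-3.133), np.float64(1.612)]
side 149 [[404.0, -278.0], [527.0, -270.0], [522.0, -415.0], [411.0, -418.0]] c [ 465.9 -345.4] [np.float64(141.0), np.float64(123.0), np.float64(145.0), np.float64(111.0)] ang [np.float64(1.62), np.float64(0.058), np.float64(-1.606), np.float64(-3.111)]
[[-0.001 -0.927  0.375]
 [-0.001  0.375  0.927]
 [-1.     0.    -0.001]]
```

View pics/toptray.png

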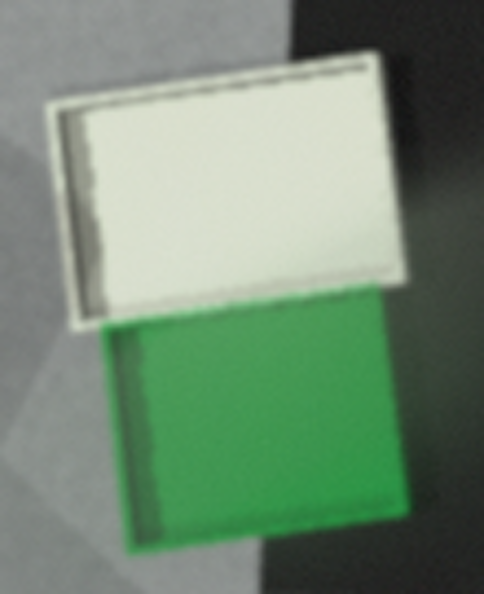

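View pics/topbin.png

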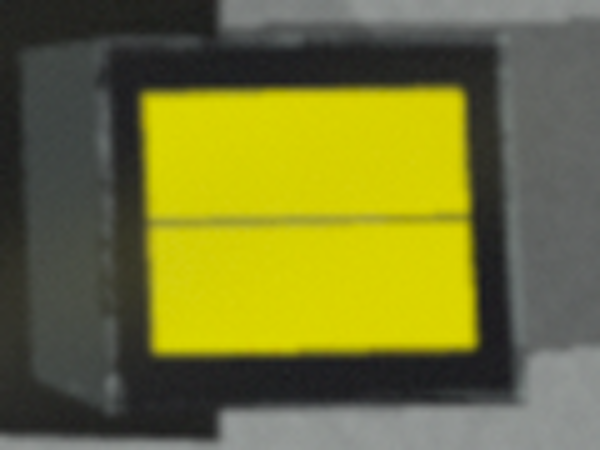

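```bash
cat >> h.py <<'E'
def to(x,y,z,ang):
    "ang: world angle of tool z (jaw). prints shift cm tool axes, and turn about tool x"
    o=ctrl.get_obs();M=R.from_rotvec(o['orientation']).as_matrix()
    cur=np.arctan2(M[1,2],M[0,2]);
    d=(np.array([x,y,z])-o['ee_pos']);da=(ang-cur+np.pi/2)%np.pi-np.pi/2
    print("t",round(o['t'],2),"pos",o['ee_pos'].round(1),"ang",cur.round(3),"w",round(o['width'],1),"F",o['ft_force'].round(1),"tilt",(M[2,0]+1).round(5))
    print("shift cm",(M.T@d/10).round(2),"turn",round(-da,3),"q",o['qpos'].round(2))
E
python3 -c "
from h import *
to(427.4,-102.6,236,-.066)"
```

```text
t 0.1 pos [234.4 578.9 236. ] ang 1.186 w 88.0 F [ 0.2  0.  -0.2] tilt 0.0
shift cm [  0.07 -43.47 -55.92] turn 1.252 q [ 1.17  0.42  1.63  0.    1.09 -0.02]
```

Call:
{"name": "servo_tool", "arguments": {"plan": [[[0,-43.5,-55.9,1.252,0,0,4.4],[0,-43.5,-55.9,1.252,0,0,4.4],[0,-43.5,-55.9,1.252,0,0,4.4],[0,-43.5,-55.9,1.252,0,0,4.4],[0,-43.5,-55.9,1.252,0,0,4.4],[0,-43.5,-55.9,1.252,0,0,4.4],[0,-43.5,-55.9,1.252,0,0,4.4],[0,-43.5,-55.9,1.252,0,0,4.4]]]}}

```text
t: 0.77
ee_pos: [325.4, 256.7, 236.5]
orientation: [-0.142, 1.566, 0.142]
ft_force: [1.6, -0.1, -0.4]
width: 44.5
```

```bash
python3 -c "
from h import *
to(427.4,-102.6,150,-.066)"
```

```text
t 0.77 pos [325.4 256.7 236.5] ang 0.181 w 44.5 F [ 1.6 -0.1 -0.4] tilt 0.0
shift cm [  8.66 -37.18   3.59] turn 0.247 q [ 0.64  0.11  2.07 -0.    0.96  0.46]
```

Call:
{"name": "servo_tool", "arguments": {"plan": [[[0,-36,3.4,0.24,0,0,4.4],[0,-36,3.4,0.24,0,0,4.4],[0,-36,3.4,0.24,0,0,4.4],[0,-36,3.4,0.24,0,0,4.4],[0,-36,3.4,0.24,0,0,4.4],[0,-36,3.4,0.24,0,0,4.4],[0,-36,3.4,0.24,0,0,4.4],[0,-36,3.4,0.24,0,0,4.4]]]}}

```text
t: 1.43
ee_pos: [417.6, -63.9, 236.7]
orientation: [0.043, 1.57, -0.043]
ft_force: [0.7, -0.3, -0.5]
width: 43.9
```

```bash
python3 -c "
from h import *
to(427.4,-102.6,120,-.066)"
```

```text
t 1.43 pos [417.6 -63.9 236.7] ang -0.054 w 43.9 F [ 0.7 -0.3 -0.5] tilt 0.0
shift cm [11.67 -3.81  1.18] turn 0.012 q [-0.18  0.12  2.06  0.    0.97 -0.13]
```

Call:
{"name": "servo_tool", "arguments": {"plan": [[[0,-3.5,1,0.01,0,0,4.4],[2,-3.5,1,0.01,0,0,4.4],[6,-3.5,1,0.01,0,0,4.4],[11,-3.5,1,0.01,0,0,4.4],[11,-3.5,1,0.01,0,0,4.4],[11,-3.5,1,0.01,0,0,4.4]]]}}

```text
t: 1.93
ee_pos: [423.5, -96.7, 124.5]
orientation: [0.052, 1.577, -0.049]
ft_force: [0.3, -0.4, 1.5]
width: 44.3
```

```bash
python3 -c "
from h import *
to(427.4,-102.6,75,-.066)
im=ctrl.get_image('top');im2=ctrl.get_image('side')
cv2.imwrite('pics/a1.png',np.hstack([cv2.resize(im[150:310,200:400,::-1],None,fx=2,fy=2,interpolation=2),cv2.resize(im2[150:310,150:350,::-1],None,fx=2,fy=2,interpolation=2)]))"
```

```text
t 1.93 pos [423.5 -96.7 124.5] ang -0.064 w 44.3 F [ 0.3 -0.4  1.5] tilt 2e-05
shift cm [ 4.94 -0.57  0.46] turn 0.002 q [-0.25  0.34  2.11  0.    0.7  -0.19]
```

View pics/a1.png

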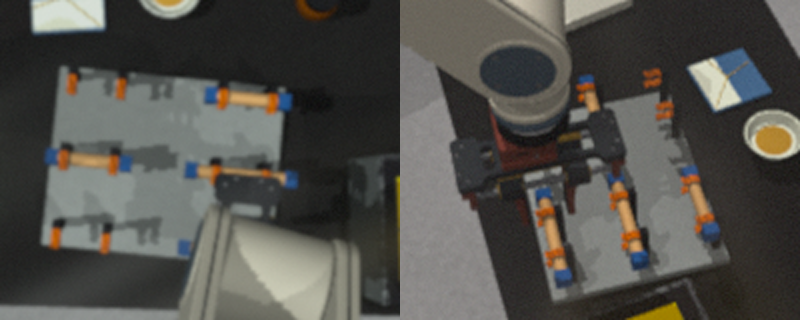

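Call:
{"name": "servo_tool", "arguments": {"plan": [[[0,-0.6,0.4,0,0,0,4.4],[1.5,-0.6,0.4,0,0,0,4.4],[3.5,-0.6,0.4,0,0,0,4.4],[4.9,-0.6,0.4,0,0,0,4.4],[4.9,-0.6,0.4,0,0,0,4.4],[4.9,-0.6,0.4,0,0,0,4.4]]]}}

```text
t: 2.53
ee_pos: [430.5, -103.8, 78.9]
orientation: [0.05, 1.569, -0.05]
ft_force: [-0.3, -0.1, 0.2]
width: 43.7
```

Call:
{"name": "servo_tool", "arguments": {"plan": [[[0,0,0,0,0,0,1.2],[0,0,0,0,0,0,1.2],[0,0,0,0,0,0,1.2],[0,0,0,0,0,0,1.2],[0,0,0,0,0,0,1.2],[0,0,0,0,0,0,1.2]]]}}

```text
t: 3.03
ee_pos: [426.2, -103.0, 77.4]
orientation: [0.051, 1.577, -0.049]
ft_force: [-8.2, -1.5, 4.8]
width: 15.2
```

```bash
python3 -c "
from h import *
to(427.4,-102.6,75,-.066)"
```

```text
t 3.03 pos [ 426.2 -103.    77.4] ang -0.064 w 15.2 F [-8.2 -1.5  4.8] tilt 2e-05
shift cm [0.24 0.05 0.12] turn 0.002 q [-0.26  0.44  2.12 -0.    0.58 -0.2 ]
```

Call:
{"name": "servo_tool", "arguments": {"plan": [[[0,0,-1,0,0,0,1.0],[0,0,-2,0,0,0,1.0],[0,0,-3,0,0,0,1.0],[0,0,-3.8,0,0,0,1.0],[0,0,-3.8,0,0,0,1.0],[0,0,-3.8,0,0,0,1.0]]]}}

```text
t: 3.53
ee_pos: [390.9, -100.9, 77.7]
orientation: [0.051, 1.571, -0.05]
ft_force: [0.0, 0.1, -0.6]
width: 15.1
```

```bash
python3 -c "
from h import *
to(427.4,-102.6,75,-.066)
im=ctrl.get_image('top');im2=ctrl.get_image('side')
cv2.imwrite('pics/a2.png',np.hstack([cv2.resize(im[150:310,200:400,::-1],None,fx=2,fy=2,interpolation=2),cv2.resize(im2[150:310,150:350,::-1],None,fx=2,fy=2,interpolation=2)]))"
```

```text
t 3.53 pos [ 390.9 -100.9   77.7] ang -0.064 w 15.1 F [ 0.   0.1 -0.6] tilt 0.0
shift cm [0.27 0.07 3.66] turn 0.002 q [-0.28  0.41  2.2   0.    0.54 -0.22]
```

View pics/a2.png

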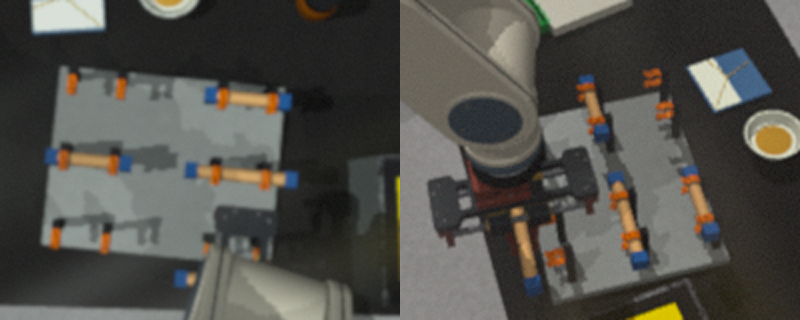

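Call:
{"name": "servo_tool", "arguments": {"plan": [[[-3,0,-0.3,0,0,0,1.0],[-7,0,-0.3,0,0,0,1.0],[-11,0,-0.3,0,0,0,1.0],[-11,3,-0.3,0,0,0,1.0],[-11,7,-0.3,0,0,0,1.0],[-11,11,-0.3,0,0,0,1.0],[-11,15,-0.3,0,0,0,1.0],[-11,19,-0.3,0,0,0,1.0]]]}}

```text
t: 4.3
ee_pos: [401.0, 90.7, 188.1]
orientation: [0.051, 1.569, -0.05]
ft_force: [1.1, -0.2, 0.4]
width: 15.4
```

```bash
cat >> h.py <<'E'
def tray():
    im=ctrl.get_image('top');m=masks(im)["green"].astype(np.uint8)
    cs,_=cv2.findContours(m,0,2);c=max(cs,key=cv2.contourArea)
    q=np.array([onz("top",p,15)[:2] for p in cv2.boxPoints(cv2.minAreaRect(c))])
    # edges
    e=[q[i]-q[i-1] for i in range(4)]
    a=[((np.arctan2(v[1],v[0])+np.pi/4)%(np.pi/2)-np.pi/4).round(3) for v in e]
    print("green c",q.mean(0).round(1),"sides",[int(np.linalg.norm(v)) for v in e],"yaw",a, "area",cv2.contourArea(c))
    return im
E
python3 -c "
from h import *
im=tray()
to(449,352,200,.17)
cv2.imwrite('pics/a3.png',im[:,:,::-1])"
```

```text
green c [448.2 352.7] sides [126, 157, 126, 155] yaw [np.float64(0.194), np.float64(0.16), np.float64(0.182), np.float64(0.158)] area 2709.0
t 4.35 pos [401.9  96.4 188.4] ang -0.061 w 15.2 F [0.5 2.1 0.8] tilt 1e-05
shift cm [-1.08 25.81  3.14] turn -0.231 q [0.2  0.18 2.12 0.   0.83 0.26]
```

View pics/a3.png

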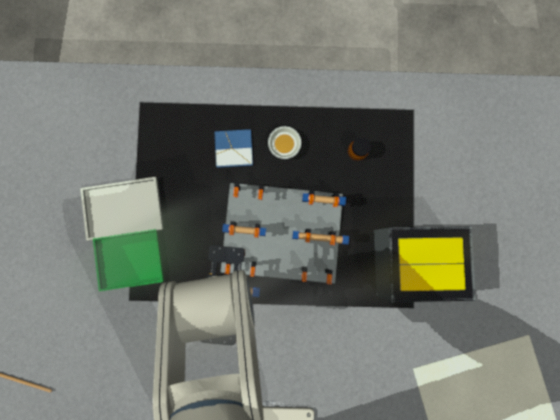

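Call:
{"name": "servo_tool", "arguments": {"plan": [[[0,4,1,-0.1,0,0,1.0],[0,8,2,-0.2,0,0,1.0],[0,12,3,-0.23,0,0,1.0],[0,16,4,-0.23,0,0,1.0],[0,20,5.3,-0.23,0,0,1.0],[0,24,5.3,-0.23,0,0,1.0],[0,26,5.3,-0.23,0,0,1.0],[0,26,5.3,-0.23,0,0,1.0]]]}}

```text
t: 5.02
ee_pos: [470.9, 349.2, 187.5]
orientation: [-0.132, 1.565, 0.134]
ft_force: [1.4, -0.3, -0.5]
width: 15.3
```

```bash
python3 -c "
from h import *
to(473.6,356.7,60,.17)"
```

```text
t 5.02 pos [470.9 349.2 187.5] ang 0.169 w 15.3 F [ 1.4 -0.3 -0.5] tilt 0.0
shift cm [12.75  0.67  0.37] turn -0.001 q [0.62 0.43 1.76 0.   0.96 0.45]
```

Call:
{"name": "servo_tool", "arguments": {"plan": [[[3,0.3,0.3,0,0,0,1.0],[6,0.3,0.3,0,0,0,1.0],[9,0.3,0.3,0,0,0,1.0],[11.5,0.3,0.3,0,0,0,1.0],[12.2,0.3,0.3,0,0,0,1.0],[12.2,0.3,0.3,0,0,0,1.0],[12.2,0.3,0.3,0,0,0,1.0]]]}}

```text
t: 5.6
ee_pos: [473.1, 348.0, 66.2]
orientation: [-0.13, 1.567, 0.13]
ft_force: [0.0, -0.2, 0.2]
width: 15.4
```

```bash
python3 -c "
from h import *
im=tray();im2=ctrl.get_image('side')
to(473.6,356.7,24,.17)
for n,i in (('top',im),('side',im2)):
  for c,s in blobs(masks(i)['blue'],5):
    print(n,c,s,onz(n,c,60)[:2].round(0))
cv2.imwrite('pics/a4.png',np.hstack([cv2.resize(im[160:310,70:220,::-1],None,fx=2.6,fy=2.6,interpolation=2),cv2.resize(im2[80:230,140:290,::-1],None,fx=2.6,fy=2.6,interpolation=2)]))"
```

```text
green c [435.8 315.1] sides [91, 85, 91, 84] yaw [np.float64(0.236), np.float64(0.207), np.float64(0.229), np.float64(0.205)] area 984.5
t 5.7 pos [473.8 348.8  67.4] ang 0.166 w 15.4 F [0.2 0.2 0.3] tilt 0.0
shift cm [4.34 0.78 0.1 ] turn -0.004 q [ 0.61  0.61  1.8  -0.    0.73  0.45]
top [305. 197.] [303, 194, 5, 7, 35] [611. -72.]
top [342.9 200.4] [340, 196, 7, 10, 59] [ 605. -162.]
top [225.  227.9] [223, 224, 5, 8, 36] [532. 115.]
top [262.4 231.5] [260, 228, 5, 8, 28] [526.  27.]
top [295.  234.3] [293, 231, 5, 8, 38] [522. -50.]
top [345.6 239.4] [343, 235, 6, 10, 50] [ 513. -170.]
side [208.2 153.3] [206, 150, 6, 7, 29] [483. 289.]
side [312.7 180.9] [309, 177, 8, 8, 23] [725.  91.]
side [320.8 178.7] [318, 176, 6, 6, 14] [749.  91.]
side [318.4 186.8] [317, 185, 4, 4, 5] [731.  66.]
side [328.3 189.3] [325, 186, 8, 8, 18] [753.  48.]
side [242.5 189.2] [239, 188, 8, 4, 22] [536. 125.]
side [321.9 193.4] [316, 189, 14, 9, 40] [731.  41.]
side [331.4 196. ] [329, 195, 6, 3, 7] [752.  24.]
side [323.2 198.8] [322, 198, 4, 3, 5] [727.  22.]
side [250.8 215.9] [248, 212, 7, 8, 44] [530.  31.]
side [294.7 234.8] [291, 233, 8, 4, 24] [615. -62.]
side [257.5 238.1] [254, 236, 8, 5, 29] [525. -41.]
side [305.3 264.2] [302, 262, 8, 6, 34] [ 609. -152.]
side [269.7 279.4] [266, 275, 8, 9, 57] [ 515. -163.]
```

View pics/a4.png

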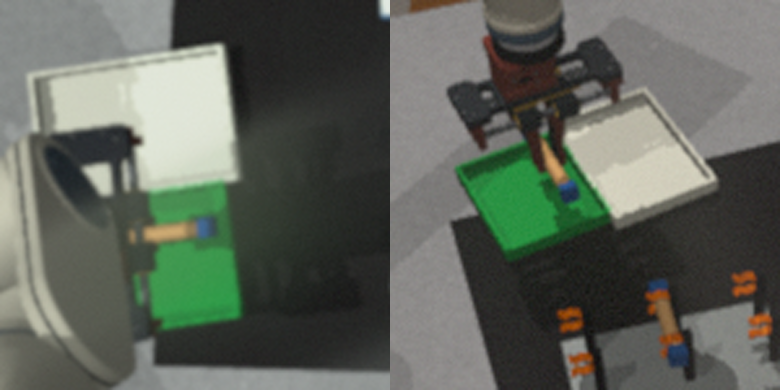

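Call:
{"name": "servo_tool", "arguments": {"plan": [[[0,0.8,0,0,0,0,1.0],[1.5,0.8,0,0,0,0,1.0],[3,0.8,0,0,0,0,1.0],[4.2,0.8,0,0,0,0,1.0],[4.4,0.8,0,0,0,0,1.0],[4.4,0.8,0,0,0,0,1.0],[4.4,0.8,0,0,0,0,1.0]]]}}

```text
t: 6.28
ee_pos: [471.6, 356.6, 22.1]
orientation: [-0.13, 1.566, 0.131]
ft_force: [0.2, 0.2, -0.4]
width: 15.0
```

```bash
python3 -c "
from h import *
im=ctrl.get_image('side')
to(473.6,356.7,24,.17)
cv2.imwrite('pics/a5.png',cv2.resize(im[80:230,140:290,::-1],None,fx=3.5,fy=3.5,interpolation=2))"
```

```text
t 6.33 pos [471.6 356.5  22.3] ang 0.166 w 15.3 F [ 0.5 -0.4 -1. ] tilt 0.0
shift cm [-0.17 -0.02  0.2 ] turn -0.004 q [ 0.63  0.68  1.8  -0.    0.66  0.46]
```

View pics/a5.png

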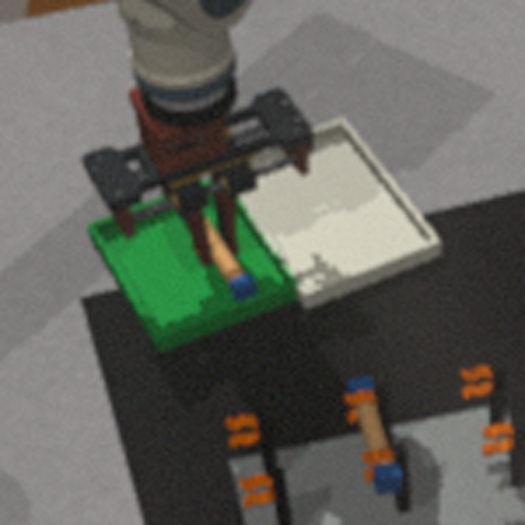

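Stick sits inside the green row's near end. Release and lift.

Call:
{"name": "servo_tool", "arguments": {"plan": [[[0,0,0,0,0,0,3.4],[0,0,0,0,0,0,3.4],[0,0,0,0,0,0,3.4],[-2,0,0,0,0,0,3.4],[-5,0,0,0,0,0,3.6],[-9,0,0,0,0,0,4.4],[-13,0,0,0,0,0,4.4],[-14,0,0,0,0,0,4.4]]]}}

```text
t: 7.0
ee_pos: [473.9, 358.0, 167.8]
orientation: [-0.127, 1.559, 0.134]
ft_force: [1.8, 0.1, 0.2]
width: 43.8
```

```bash
python3 -c "
from h import *
im=ctrl.get_image('side')
to(517,-109,165,-.066)
cv2.imwrite('pics/a6.png',cv2.resize(im[80:230,140:290,::-1],None,fx=3.5,fy=3.5,interpolation=2))"
```

```text
t 7.05 pos [473.9 358.1 167.5] ang 0.166 w 43.8 F [0.8 0.3 0.8] tilt 4e-05
shift cm [ 3.000e-02 -4.678e+01 -3.470e+00] turn 0.232 q [ 0.63  0.46  1.76 -0.    0.92  0.46]
```

View pics/a6.png

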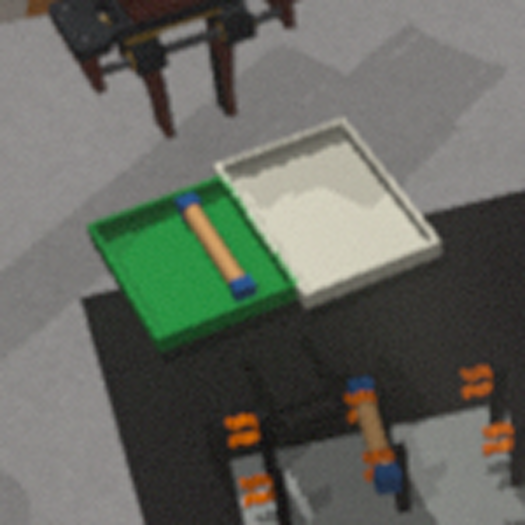

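Call:
{"name": "servo_tool", "arguments": {"plan": [[[0,-4,-0.3,0.1,0,0,4.4],[0,-8,-0.6,0.2,0,0,4.4],[0,-12,-1,0.23,0,0,4.4],[0,-16,-1.3,0.23,0,0,4.4],[0,-20,-1.6,0.23,0,0,4.4],[0,-24,-2,0.23,0,0,4.4],[0,-28,-2.3,0.23,0,0,4.4],[0,-32,-2.5,0.23,0,0,4.4]]]}}

```text
t: 7.72
ee_pos: [498.3, 34.5, 160.5]
orientation: [0.05, 1.572, -0.05]
ft_force: [0.8, 0.8, 0.2]
width: 44.1
```

```bash
python3 -c "
from h import *
to(517,-109,150,-.066)"
```

```text
t 7.72 pos [498.3  34.5 160.5] ang -0.064 w 44.1 F [0.8 0.8 0.2] tilt 0.0
shift cm [  1.05 -14.21   2.78] turn 0.002 q [ 0.05  0.35  1.96 -0.    0.83  0.11]
```

Call:
{"name": "servo_tool", "arguments": {"plan": [[[0,-4,1,0,0,0,4.4],[0,-8,2,0,0,0,4.4],[0,-12,2.6,0,0,0,4.4],[0,-13.6,2.6,0,0,0,4.4],[2,-13.6,2.6,0,0,0,4.4],[3.5,-13.6,2.6,0,0,0,4.4],[3.5,-13.6,2.6,0,0,0,4.4],[3.5,-13.6,2.6,0,0,0,4.4]]]}}

```text
t: 8.38
ee_pos: [515.5, -100.7, 125.2]
orientation: [0.051, 1.574, -0.05]
ft_force: [0.3, -0.4, 0.3]
width: 44.0
```

```bash
python3 -c "
from h import *
to(517,-109,76,-.066)"
```

```text
t 8.38 pos [ 515.5 -100.7  125.2] ang -0.064 w 44.0 F [ 0.3 -0.4  0.3] tilt 1e-05
shift cm [ 4.92 -0.82  0.22] turn 0.002 q [-0.22  0.44  1.92 -0.    0.78 -0.15]
```

Call:
{"name": "servo_tool", "arguments": {"plan": [[[0,-0.8,0.2,0,0,0,4.4],[1.5,-0.8,0.2,0,0,0,4.4],[3.5,-0.8,0.2,0,0,0,4.4],[5,-0.8,0.2,0,0,0,4.4],[5,-0.8,0.2,0,0,0,4.4],[5,-0.8,0.2,0,0,0,4.4]]]}}

```text
t: 8.88
ee_pos: [518.4, -109.1, 76.9]
orientation: [0.05, 1.571, -0.05]
ft_force: [1.0, -0.4, 0.6]
width: 44.0
```

Call:
{"name": "servo_tool", "arguments": {"plan": [[[0,0,0,0,0,0,1.2],[0,0,0,0,0,0,1.2],[0,0,0,0,0,0,1.2],[0,0,0,0,0,0,1.2],[0,0,0,0,0,0,1.0],[0,0,0,0,0,0,1.0]]]}}

```text
t: 9.38
ee_pos: [516.0, -108.7, 76.5]
orientation: [0.051, 1.575, -0.05]
ft_force: [-5.9, -0.1, 0.9]
width: 16.0
```

```bash
python3 -c "
from h import *
to(517,-109,76,-.066)"
```

```text
t 9.38 pos [ 516.  -108.7   76.5] ang -0.064 w 16.0 F [-5.9 -0.1  0.9] tilt 1e-05
shift cm [ 0.05 -0.02  0.1 ] turn 0.002 q [-0.23  0.53  1.93 -0.    0.68 -0.17]
```

Call:
{"name": "servo_tool", "arguments": {"plan": [[[0,0,-1,0,0,0,1.0],[0,0,-2,0,0,0,1.0],[0,0,-3,0,0,0,1.0],[0,0,-3.5,0,0,0,1.0],[0,0,-3.5,0,0,0,1.0],[-3,0,-3.5,0,0,0,1.0],[-7,0,-3.5,0,0,0,1.0],[-11,0,-3.5,0,0,0,1.0]]]}}

```text
t: 10.05
ee_pos: [482.4, -106.6, 187.2]
orientation: [0.051, 1.573, -0.05]
ft_force: [1.6, -0.6, 0.0]
width: 15.3
```

Call:
{"name": "servo_tool", "arguments": {"plan": [[[0,4,0,0,0,0,1.0],[0,8,0,0,0,0,1.0],[0,12,-1,0,0,0,1.0],[0,16,-2,0,0,0,1.0],[0,20,-3,0,0,0,1.0],[0,24,-4,0,0,0,1.0],[0,28,-5,0,0,0,1.0],[0,30,-5.5,0,0,0,1.0]]]}}

```text
t: 10.72
ee_pos: [446.9, 199.7, 187.0]
orientation: [0.05, 1.57, -0.048]
ft_force: [-0.3, -0.6, -0.6]
width: 15.1
```

```bash
python3 -c "
from h import *
to(424.4,348,150,.17)
im=ctrl.get_image('side');im2=tray()
cv2.imwrite('pics/b1.png',im[:,:,::-1])
cv2.imwrite('pics/b1t.png',im2[:,:,::-1])"
```

```text
t 10.72 pos [446.9 199.7 187. ] ang -0.062 w 15.1 F [-0.3 -0.6 -0.6] tilt 0.0
shift cm [ 3.71 14.66 -3.17] turn -0.232 q [0.4  0.3  1.96 0.   0.88 0.46]
green c [498.3 418.1] sides [7, 5, 7, 5] yaw [np.float64(-0.741), np.float64(-0.742), np.float64(-0.741), np.float64(-0.743)] area 3.5
```

View pics/b1.png

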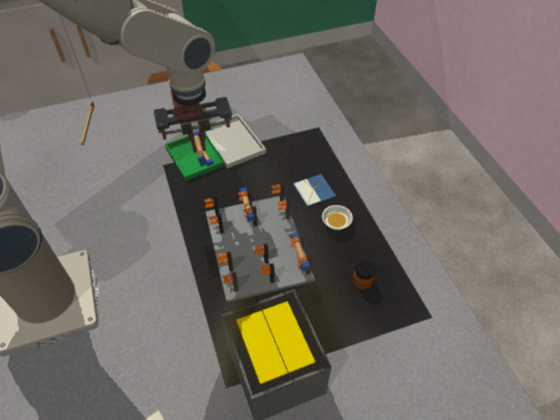

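View pics/b1t.png

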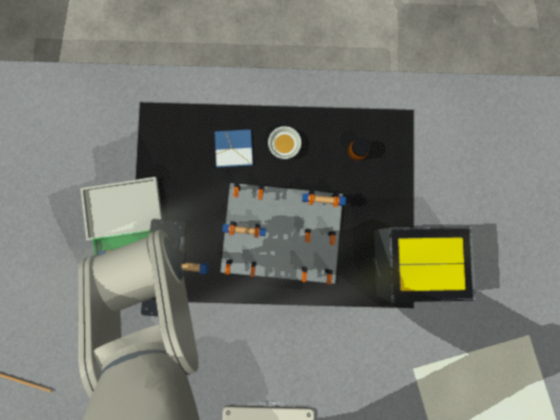

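Call:
{"name": "servo_tool", "arguments": {"plan": [[[0,4,-0.8,-0.1,0,0,1.0],[0,8,-1.6,-0.2,0,0,1.0],[0,12,-2.4,-0.232,0,0,1.0],[0,14.2,-3.2,-0.232,0,0,1.0],[2,14.2,-3.2,-0.232,0,0,1.0],[5,14.2,-3.2,-0.232,0,0,1.0],[8,14.2,-3.2,-0.232,0,0,1.0],[10,14.2,-3.2,-0.232,0,0,1.0]]]}}

```text
t: 11.48
ee_pos: [424.5, 338.4, 84.5]
orientation: [-0.133, 1.568, 0.131]
ft_force: [-0.4, -0.6, -0.9]
width: 15.2
```

```bash
python3 -c "
from h import *
im=ctrl.get_image('side')
to(424.4,348,23,.17)
cv2.imwrite('pics/b2.png',cv2.resize(im[80:230,140:290,::-1],None,fx=3.5,fy=3.5,interpolation=2))"
```

```text
t 11.53 pos [423.  337.1  81.7] ang 0.167 w 15.3 F [-1.2 -0.4 -1.9] tilt 2e-05
shift cm [5.86 1.08 0.36] turn -0.003 q [ 0.65  0.54  1.9  -0.    0.71  0.48]
```

View pics/b2.png

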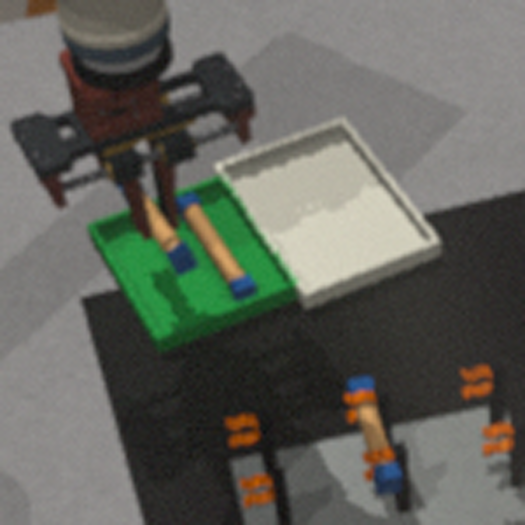

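```bash
python3 -c "
from h import *
print(onz('side',(191.5,153.5),76), proj('side',(433,280,76)))"
```

```text
[436.20980207 287.34297373  76.        ] [190.97623882 155.5199522 ]
```

Call:
{"name": "servo_tool", "arguments": {"plan": [[[0,1,0.2,0,0,0,1.0],[2,1,0.2,0,0,0,1.0],[4,1,0.2,0,0,0,1.0],[4.8,1,0.2,0,0,0,1.0],[4.8,1,0.2,0,0,0,1.0]]]}}

```text
t: 11.95
ee_pos: [425.2, 349.9, 38.4]
orientation: [-0.132, 1.568, 0.131]
ft_force: [0.1, -0.1, -0.7]
width: 15.1
```

```bash
python3 -c "
from h import *
to(424.4,348,23,.17)"
```

```text
t 11.95 pos [425.2 349.9  38.4] ang 0.168 w 15.1 F [ 0.1 -0.1 -0.7] tilt 0.0
shift cm [ 1.54 -0.17 -0.11] turn -0.002 q [ 0.67  0.62  1.89 -0.    0.63  0.5 ]
```

```bash
python3 -c "
from h import *
im=ctrl.get_image('side')
cv2.imwrite('pics/b3.png',cv2.resize(im[110:190,150:240,::-1],None,fx=7,fy=7,interpolation=2))
for c,s in blobs(masks(im)['blue'],5):
  if c[0]<240: print(c,s,onz('side',c,34))
print(proj('side',(425.2+10,349.9-57,34)))"
```

```text
[193.1 136.9] [192, 136, 4, 3, 9] [461.1500388  398.64774828  34.        ]
[193.  162.3] [190, 159, 7, 7, 25] [436.31737227 294.24219967  34.        ]
[208.6 161.8] [206, 160, 6, 5, 20] [479.31287733 281.1544242   34.        ]
[192.72801749 162.70844841]
```

View pics/b3.png

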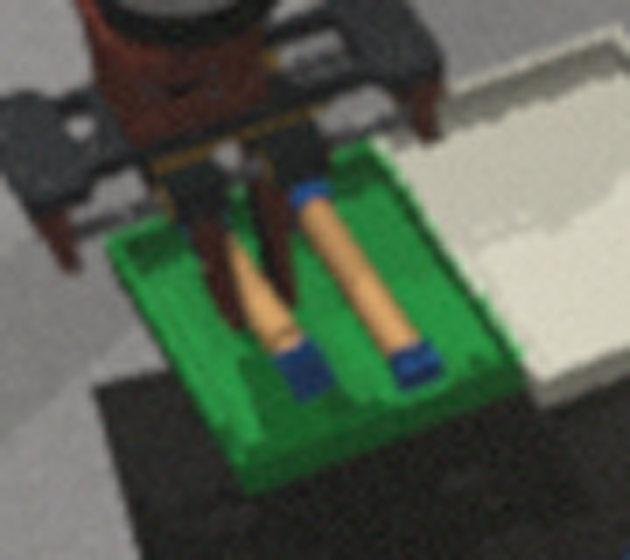

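Call:
{"name": "servo_tool", "arguments": {"plan": [[[1,-0.2,-0.1,0,0,0,1.0],[1.5,-0.2,-0.1,0,0,0,1.0],[1.5,-0.2,-0.1,0,0,0,1.0],[1.5,-0.2,-0.1,0,0,0,3.2],[1.5,-0.2,-0.1,0,0,0,3.2],[1.5,-0.2,-0.1,0,0,0,3.2],[0,-0.2,-0.1,0,0,0,3.2],[-3,-0.2,-0.1,0,0,0,3.2]]]}}

```text
t: 12.67
ee_pos: [422.4, 346.4, 66.5]
orientation: [-0.135, 1.572, 0.129]
ft_force: [-0.0, -0.6, 0.3]
width: 31.8
```

Call:
{"name": "servo_tool", "arguments": {"plan": [[[-4,0,0,0,0,0,4.4],[-8,0,0,0,0,0,4.4],[-10,-3,0.5,0,0,0,4.4],[-10,-7,2,0.1,0,0,4.4],[-10,-11,4,0.2,0,0,4.4],[-10,-15,6,0.234,0,0,4.4],[-10,-18,8,0.234,0,0,4.4],[-10,-20,8,0.234,0,0,4.4]]]}}

```text
t: 13.33
ee_pos: [540.5, 161.6, 169.5]
orientation: [0.054, 1.567, -0.053]
ft_force: [-0.2, -0.1, 0.9]
width: 43.9
```

```bash
python3 -c "
from h import *
im=ctrl.get_image('side')
to(530,70.2,130,-.066)
cv2.imwrite('pics/b4.png',cv2.resize(im[80:280,140:340,::-1],None,fx=3,fy=3,interpolation=2))"
```

```text
t 13.38 pos [539.1 159.3 169. ] ang -0.069 w 44.1 F [ 0.5 -2.7 -1.1] tilt 0.0
shift cm [ 3.9  -8.95 -0.3 ] turn -0.003 q [ 0.27  0.42  1.82 -0.    0.9   0.34]
```

View pics/b4.png

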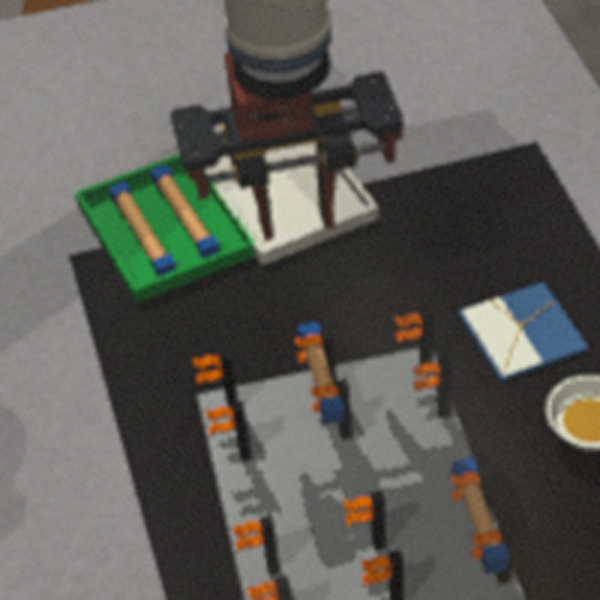

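Call:
{"name": "servo_tool", "arguments": {"plan": [[[0,-4,-0.3,0,0,0,4.4],[1,-8,-0.3,0,0,0,4.4],[4,-8.9,-0.3,0,0,0,4.4],[4.5,-8.9,-0.3,0,0,0,4.4],[4.5,-8.9,-0.3,0,0,0,4.4],[4.5,-8.9,-0.3,0,0,0,4.4]]]}}

```text
t: 13.88
ee_pos: [527.9, 76.5, 123.9]
orientation: [0.052, 1.571, -0.051]
ft_force: [0.3, 0.7, 0.9]
width: 44.3
```

```bash
python3 -c "
from h import *
to(530,70.2,75,-.066)"
```

```text
t 13.88 pos [527.9  76.5 123.9] ang -0.065 w 44.3 F [0.3 0.7 0.9] tilt 0.0
shift cm [ 4.89 -0.62  0.26] turn 0.001 q [0.12 0.45 1.91 0.   0.78 0.19]
```

Call:
{"name": "servo_tool", "arguments": {"plan": [[[0,-0.5,0.2,0,0,0,4.4],[1.5,-0.5,0.2,0,0,0,4.4],[3.5,-0.5,0.2,0,0,0,4.4],[4.9,-0.5,0.2,0,0,0,4.4],[4.9,-0.5,0.2,0,0,0,4.4],[4.9,-0.5,0.2,0,0,0,4.4]]]}}

```text
t: 14.38
ee_pos: [529.9, 71.1, 75.1]
orientation: [0.051, 1.57, -0.051]
ft_force: [-0.5, -1.0, -0.5]
width: 44.3
```

Call:
{"name": "servo_tool", "arguments": {"plan": [[[0,0,0,0,0,0,1.2],[0,0,0,0,0,0,1.2],[0,0,0,0,0,0,1.2],[0,0,0,0,0,0,1.2],[0,0,0,0,0,0,1.0],[0,0,0,0,0,0,1.0]]]}}

```text
t: 14.88
ee_pos: [528.6, 70.5, 74.8]
orientation: [0.052, 1.572, -0.052]
ft_force: [-5.4, 1.5, 5.9]
width: 15.6
```

Call:
{"name": "servo_tool", "arguments": {"plan": [[[0,0,-1,0,0,0,1.0],[0,0,-2,0,0,0,1.0],[0,0,-3,0,0,0,1.0],[0,0,-3.5,0,0,0,1.0],[0,0,-3.5,0,0,0,1.0],[-3,0,-3.5,0,0,0,1.0],[-7,0,-3.5,0,0,0,1.0],[-11,0,-3.5,0,0,0,1.0]]]}}

```text
t: 15.55
ee_pos: [493.7, 72.6, 185.0]
orientation: [0.051, 1.573, -0.052]
ft_force: [1.3, -0.0, -0.2]
width: 15.1
```

```bash
python3 -c "
from h import *
im=ctrl.get_image('side')
to(464.5,-342.5,240,.04)
cv2.imwrite('pics/c1.png',cv2.resize(im[80:280,140:340,::-1],None,fx=3,fy=3,interpolation=2))"
```

```text
t 15.6 pos [498.3  73.2 192.8] ang -0.066 w 14.9 F [2.  0.5 5.2] tilt 4e-05
shift cm [ -4.8  -41.69  -0.59] turn -0.106 q [ 0.12  0.3   1.94 -0.    0.89  0.19]
```

View pics/c1.png

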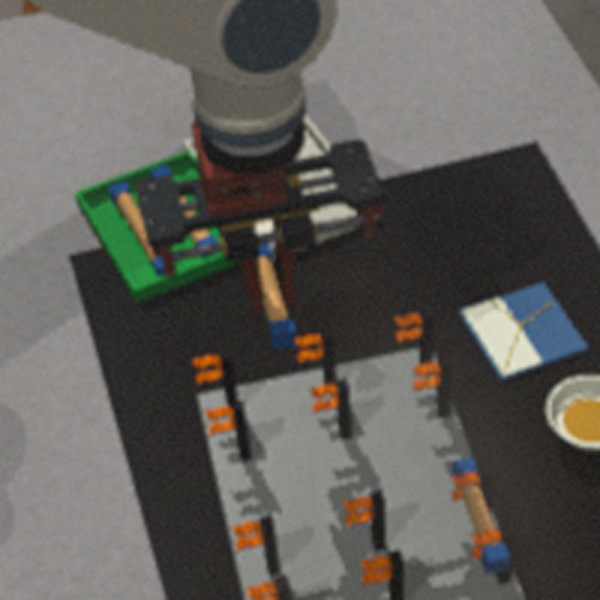

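Stub held level between the jaws. To the bin, with height.

Call:
{"name": "servo_tool", "arguments": {"plan": [[[-2,-3.5,0,0,0,0,1.0],[-4,-7,0,0,0,0,1.0],[-4.8,-11,0,-0.02,0,0,1.0],[-4.8,-15,0,-0.04,0,0,1.0],[-4.8,-19,-0.2,-0.06,0,0,1.0],[-4.8,-23,-0.4,-0.08,0,0,1.0],[-4.8,-27,-0.6,-0.1,0,0,1.0],[-4.8,-31,-0.6,-0.106,0,0,1.0]]]}}

```text
t: 16.27
ee_pos: [467.5, -238.2, 232.6]
orientation: [-0.032, 1.57, 0.032]
ft_force: [0.8, 0.5, 0.2]
width: 15.1
```

```bash
python3 -c "
from h import *
to(464.5,-342.5,240,.04)"
```

```text
t 16.27 pos [ 467.5 -238.2  232.6] ang 0.041 w 15.1 F [0.8 0.5 0.2] tilt 0.0
shift cm [ -0.74 -10.41  -0.72] turn 0.001 q [-0.49  0.28  1.85 -0.    1.01 -0.53]
```

Call:
{"name": "servo_tool", "arguments": {"plan": [[[0,-4,-0.7,0,0,0,1.0],[0,-8,-0.7,0,0,0,1.0],[0,-10,-0.7,0,0,0,1.0],[2,-10,-0.7,0,0,0,1.0],[4.5,-10,-0.7,0,0,0,1.0],[4.5,-10,-0.7,0,0,0,1.0],[4.5,-10,-0.7,0,0,0,1.0]]]}}

```text
t: 16.85
ee_pos: [464.4, -335.9, 186.5]
orientation: [-0.03, 1.573, 0.033]
ft_force: [1.3, 0.1, 0.0]
width: 14.9
```

```bash
python3 -c "
from h import *
im=ctrl.get_image('side')
to(464.5,-342.5,98,.04)
cv2.imwrite('pics/c2.png',cv2.resize(im[220:420,180:380,::-1],None,fx=3,fy=3,interpolation=2))"
```

```text
t 16.9 pos [ 465.2 -336.3  187.8] ang 0.04 w 15.2 F [-0.5 -0.2  0. ] tilt 0.0
shift cm [ 8.98 -0.62 -0.09] turn 0.0 q [-0.65  0.41  1.78 -0.    0.95 -0.69]
```

View pics/c2.png

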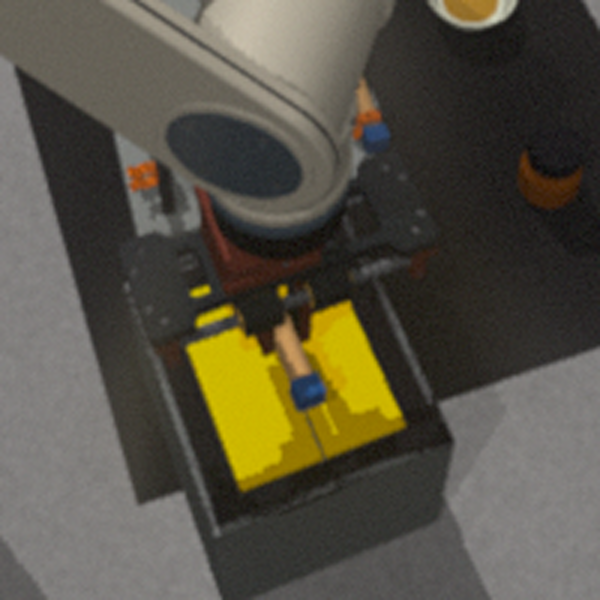

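Call:
{"name": "servo_tool", "arguments": {"plan": [[[1,-0.6,0,0,0,0,1.0],[2.5,-0.6,0,0,0,0,1.0],[4,-0.6,0,0,0,0,1.0],[5.5,-0.6,0,0,0,0,1.0],[7,-0.6,0,0,0,0,1.0],[7,-0.6,0,0,0,0,1.0]]]}}

```text
t: 17.4
ee_pos: [465.8, -342.6, 116.3]
orientation: [-0.032, 1.57, 0.032]
ft_force: [4.5, -1.7, -11.4]
width: 14.8
```

```bash
python3 -c "
from h import *
im=ctrl.get_image('side')
to(464.5,-342.5,98,.04)
cv2.imwrite('pics/c3.png',cv2.resize(im[220:420,180:380,::-1],None,fx=3,fy=3,interpolation=2))"
```

```text
t 17.45 pos [ 466.2 -342.6  116.9] ang 0.04 w 14.9 F [  6.5  -0.5 -12.4] tilt 0.0
shift cm [ 1.89  0.02 -0.17] turn 0.0 q [-0.65  0.52  1.81  0.    0.81 -0.7 ]
```

View pics/c3.png

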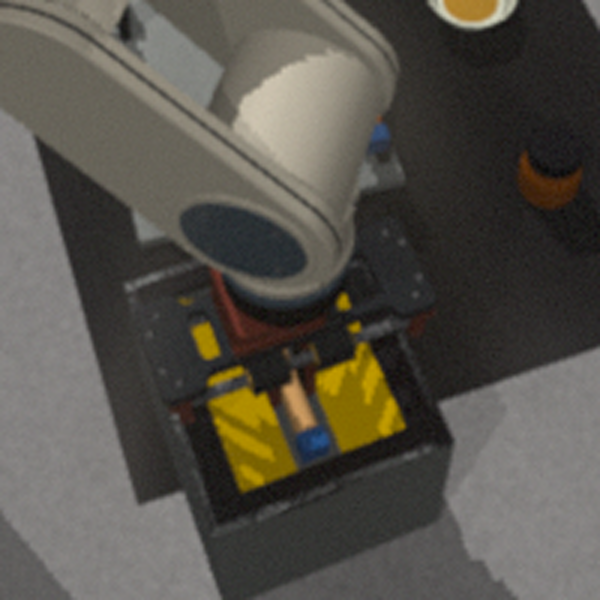

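Call:
{"name": "servo_tool", "arguments": {"plan": [[[0.7,0,0,0,0,0,1.0],[1.4,0,0,0,0,0,1.0],[1.9,0,0,0,0,0,1.0],[1.9,0,0,0,0,0,1.0]]]}}

```text
t: 17.78
ee_pos: [465.3, -342.4, 98.2]
orientation: [-0.032, 1.571, 0.032]
ft_force: [0.3, -1.8, -3.0]
width: 15.2
```

```bash
python3 -c "
from h import *
im=ctrl.get_image('side')
to(464.5,-342.5,98,.04)
cv2.imwrite('pics/c4.png',cv2.resize(im[300:400,220:340,::-1],None,fx=5,fy=5,interpolation=2))"
```

```text
t 17.83 pos [ 465.3 -342.4   98.3] ang 0.04 w 15.4 F [ 1.3 -1.3 -6. ] tilt 0.0
shift cm [ 0.03 -0.   -0.08] turn 0.0 q [-0.65  0.55  1.82 -0.    0.78 -0.69]
```

View pics/c4.png

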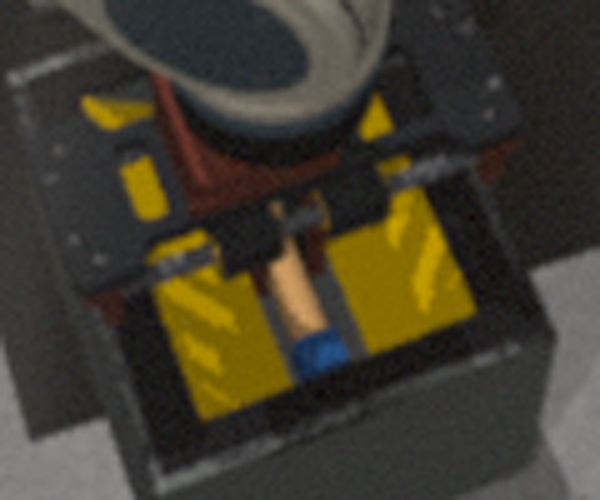

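Call:
{"name": "servo_tool", "arguments": {"plan": [[[0,0,0,0,0,0,2.8],[0,0,0,0,0,0,2.8],[0,0,0,0,0,0,2.8],[0,0,0,0,0,0,2.8],[-1,0,0,0,0,0,2.8],[-2,0,0,0,0,0,2.8]]]}}

```text
t: 18.33
ee_pos: [464.9, -342.0, 119.0]
orientation: [-0.03, 1.572, 0.032]
ft_force: [0.8, 0.0, -1.3]
width: 27.6
```

```bash
python3 -c "
from h import *
im=ctrl.get_image('side')
to(464.5,-342.5,240,.04)
cv2.imwrite('pics/c5.png',cv2.resize(im[300:400,220:340,::-1],None,fx=5,fy=5,interpolation=2))"
```

```text
t 18.38 pos [ 466.3 -343.   121.7] ang 0.04 w 27.8 F [-0.8  0.9  3.2] tilt 0.0
shift cm [-11.83   0.04  -0.15] turn -0.0 q [-0.65  0.51  1.81  0.    0.82 -0.69]
```

View pics/c5.png

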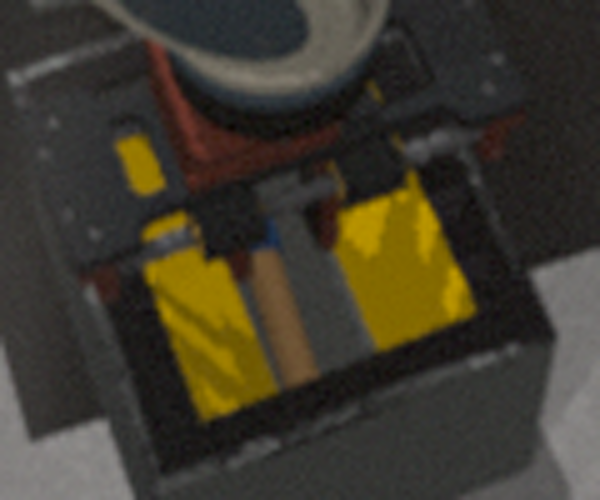

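Call:
{"name": "servo_tool", "arguments": {"plan": [[[-3,0,0,0,0,0,2.8],[-7,0,0,0,0,0,2.8],[-9,0,0,0,0,0,3.0],[-9,4,0,0.02,0,0,4.4],[-9,8,2,0.05,0,0,4.4],[-9,12,5,0.1,0,0,4.4],[-9,16,8,0.106,0,0,4.4],[-9,19,11,0.106,0,0,4.4]]]}}

```text
t: 19.05
ee_pos: [555.5, -162.1, 211.0]
orientation: [0.052, 1.567, -0.053]
ft_force: [0.3, -1.3, -0.7]
width: 44.0
```

```bash
python3 -c "
from h import *
im=ctrl.get_image('side')
to(606.7,-115.6,135,-.066)
cv2.imwrite('pics/c6.png',cv2.resize(im[220:420,180:380,::-1],None,fx=3,fy=3,interpolation=2))"
```

```text
t 19.1 pos [ 560.5 -157.5  211.3] ang -0.064 w 43.8 F [ 3.4  2.3 -0.4] tilt 2e-05
shift cm [7.66 4.47 4.3 ] turn 0.002 q [-0.3   0.39  1.75  0.    1.   -0.23]
```

View pics/c6.png

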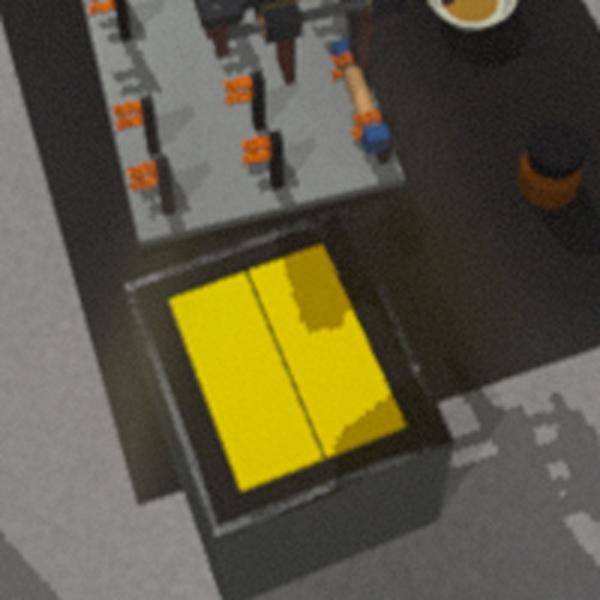

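Flaps closed. Now the last stub.

Call:
{"name": "servo_tool", "arguments": {"plan": [[[0,3.5,3.5,0,0,0,4.4],[2,4,4,0,0,0,4.4],[5,4,4,0,0,0,4.4],[8,4,4,0,0,0,4.4],[8,4,4,0,0,0,4.4],[8,4,4,0,0,0,4.4]]]}}

```text
t: 19.6
ee_pos: [596.7, -126.5, 128.8]
orientation: [0.052, 1.572, -0.052]
ft_force: [0.9, -0.7, 0.5]
width: 43.8
```

```bash
python3 -c "
from h import *
to(606.7,-115.6,75,-.066)"
```

```text
t 19.6 pos [ 596.7 -126.5  128.8] ang -0.066 w 43.8 F [ 0.9 -0.7  0.5] tilt 0.0
shift cm [5.38 1.15 0.94] turn 0.0 q [-0.23  0.54  1.73 -0.    0.87 -0.16]
```

Call:
{"name": "servo_tool", "arguments": {"plan": [[[0,1.1,0.9,0,0,0,4.4],[0,1.1,0.9,0,0,0,4.4],[2,1.1,0.9,0,0,0,4.4],[4,1.1,0.9,0,0,0,4.4],[5.3,1.1,0.9,0,0,0,4.4],[5.3,1.1,0.9,0,0,0,4.4],[5.3,1.1,0.9,0,0,0,4.4]]]}}

```text
t: 20.18
ee_pos: [607.3, -116.0, 76.2]
orientation: [0.052, 1.57, -0.052]
ft_force: [0.7, -1.4, 0.3]
width: 44.1
```

Call:
{"name": "servo_tool", "arguments": {"plan": [[[0,0,0,0,0,0,1.2],[0,0,0,0,0,0,1.2],[0,0,0,0,0,0,1.2],[0,0,0,0,0,0,1.2],[0,0,0,0,0,0,1.0],[0,0,0,0,0,0,1.0]]]}}

```text
t: 20.68
ee_pos: [605.7, -116.0, 75.7]
orientation: [0.052, 1.573, -0.052]
ft_force: [-5.6, -0.6, 4.4]
width: 15.4
```

Call:
{"name": "servo_tool", "arguments": {"plan": [[[0,0,-1,0,0,0,1.0],[0,0,-2,0,0,0,1.0],[0,0,-3,0,0,0,1.0],[0,0,-3.5,0,0,0,1.0],[0,0,-3.5,0,0,0,1.0],[-3,0,-3.5,0,0,0,1.0],[-7,0,-3.5,0,0,0,1.0],[-11,0,-3.5,0,0,0,1.0]]]}}

```text
t: 21.35
ee_pos: [571.2, -113.6, 185.9]
orientation: [0.052, 1.573, -0.052]
ft_force: [0.2, -0.8, -0.0]
width: 15.2
```

```bash
python3 -c "
from h import *
im=ctrl.get_image('side')
to(464.5,-342.5,220,.04)
cv2.imwrite('pics/d1.png',cv2.resize(im[80:280,180:380,::-1],None,fx=3,fy=3,interpolation=2))"
```

```text
t 21.4 pos [ 575.9 -114.5  194.6] ang -0.066 w 15.4 F [ 2.5 -1.2  5. ] tilt 5e-05
shift cm [ -2.6  -23.48  -9.59] turn -0.106 q [-0.22  0.42  1.75  0.    0.96 -0.15]
```

View pics/d1.png

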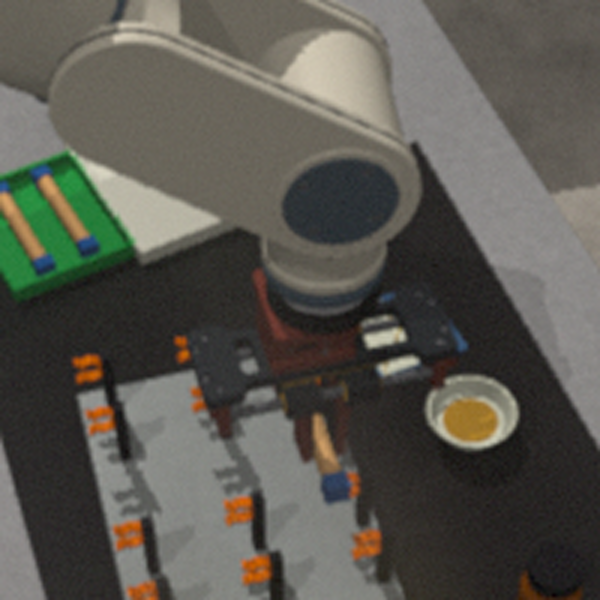

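Call:
{"name": "servo_tool", "arguments": {"plan": [[[-2.5,-3,-2,0,0,0,1.0],[-3.5,-6,-4,-0.03,0,0,1.0],[-3.5,-9,-6,-0.06,0,0,1.0],[-3.5,-12,-8,-0.09,0,0,1.0],[-3.5,-15,-9.5,-0.106,0,0,1.0],[-3.5,-19,-9.5,-0.106,0,0,1.0],[-3.5,-22.5,-9.5,-0.106,0,0,1.0],[-3.5,-22.5,-9.5,-0.106,0,0,1.0]]]}}

```text
t: 22.07
ee_pos: [462.4, -337.6, 221.2]
orientation: [-0.031, 1.568, 0.026]
ft_force: [-0.4, -0.6, -1.4]
width: 15.5
```

```bash
python3 -c "
from h import *
im=ctrl.get_image('side')
to(464.5,-342.5,185,.04)
cv2.imwrite('pics/d2.png',cv2.resize(im[220:420,180:380,::-1],None,fx=3,fy=3,interpolation=2))"
```

```text
t 22.12 pos [ 462.2 -335.   220.7] ang 0.036 w 15.3 F [ 0.6  0.4 -0.7] tilt 0.0
shift cm [ 3.57 -0.76  0.2 ] turn -0.004 q [-0.65  0.36  1.77 -0.    1.01 -0.68]
```

View pics/d2.png

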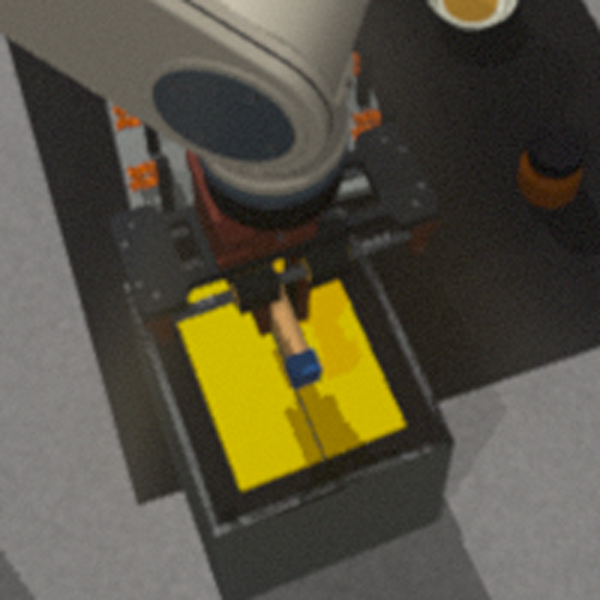

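Call:
{"name": "servo_tool", "arguments": {"plan": [[[0,-0.7,0.2,-0.004,0,0,1.0],[2,-0.7,0.2,-0.004,0,0,1.0],[4,-0.7,0.2,-0.004,0,0,1.0],[6,-0.7,0.2,-0.004,0,0,1.0],[7.5,-0.7,0.2,-0.004,0,0,1.0],[9,-0.7,0.2,-0.004,0,0,1.0],[10.5,-0.7,0.2,-0.004,0,0,1.0],[10.5,-0.7,0.2,-0.004,0,0,1.0]]]}}

```text
t: 22.78
ee_pos: [464.5, -337.2, 113.2]
orientation: [-0.035, 1.572, 0.037]
ft_force: [4.2, -0.7, -12.8]
width: 14.8
```

```bash
python3 -c "
from h import *
im=ctrl.get_image('side')
to(464.5,-342.5,98,.04)
cv2.imwrite('pics/d3.png',cv2.resize(im[300:400,220:340,::-1],None,fx=5,fy=5,interpolation=2))"
```

```text
t 22.83 pos [ 464.7 -337.2  113.9] ang 0.045 w 15.3 F [  5.5   0.8 -13.1] tilt 0.0
shift cm [ 1.59 -0.53 -0.04] turn 0.005 q [-0.65  0.52  1.82  0.    0.81 -0.69]
```

View pics/d3.png

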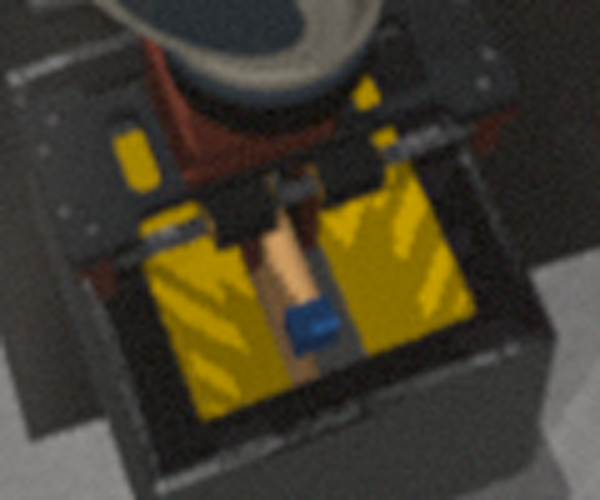

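Call:
{"name": "servo_tool", "arguments": {"plan": [[[0.7,-0.3,0,0,0,0,1.0],[1.5,-0.3,0,0,0,0,1.0],[1.6,-0.3,0,0,0,0,1.0],[1.6,-0.3,0,0,0,0,1.0]]]}}

```text
t: 23.17
ee_pos: [464.9, -342.0, 99.7]
orientation: [-0.035, 1.57, 0.035]
ft_force: [0.7, -0.8, -3.6]
width: 15.3
```

Call:
{"name": "servo_tool", "arguments": {"plan": [[[0,0,0,0,0,0,2.8],[0,0,0,0,0,0,2.8],[0,0,0,0,0,0,2.8],[0,0,0,0,0,0,2.8],[-1,0,0,0,0,0,2.8],[-2,0,0,0,0,0,2.8]]]}}

```text
t: 23.67
ee_pos: [464.1, -341.5, 120.0]
orientation: [-0.033, 1.572, 0.035]
ft_force: [-0.2, -0.1, -0.8]
width: 28.0
```

```bash
python3 -c "
from h import *
im=ctrl.get_image('side')
to(464.5,-342.5,98,.04)
cv2.imwrite('pics/d4.png',cv2.resize(im[300:400,220:340,::-1],None,fx=5,fy=5,interpolation=2))"
```

```text
t 23.72 pos [ 465.6 -342.5  122.8] ang 0.044 w 28.5 F [-1.1  1.5  2.5] tilt 0.0
shift cm [ 2.48  0.01 -0.12] turn 0.004 q [-0.65  0.51  1.81  0.    0.82 -0.7 ]
```

View pics/d4.png

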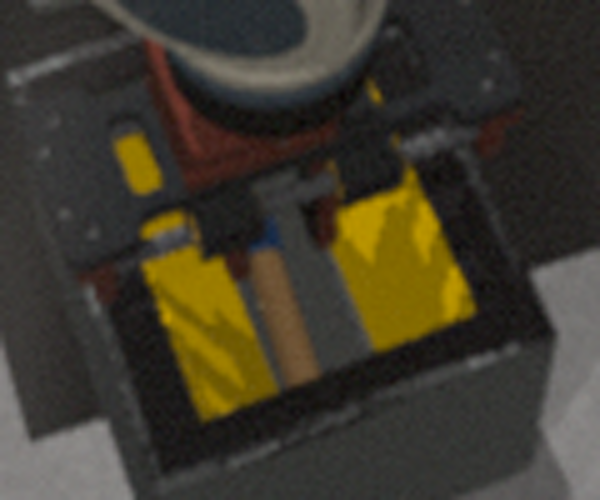

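Call:
{"name": "servo_tool", "arguments": {"plan": [[[-3,0,0,0,0,0,2.8],[-7,0,0,0,0,0,2.8],[-11,0,0,0,0,0,3.0],[-14,3,-2,0,0,0,4.4],[-16,7,-4,0,0,0,4.4],[-16,11,-6,0,0,0,4.4],[-16,15,-8,0,0,0,4.4],[-16,19,-8,0,0,0,4.4]]]}}

```text
t: 24.38
ee_pos: [377.4, -169.1, 281.5]
orientation: [-0.035, 1.568, 0.032]
ft_force: [1.2, 0.8, -0.1]
width: 43.8
```

Call:
{"name": "servo_tool", "arguments": {"plan": [[[0,0,0,0,0,0,4.4],[0,0,0,0,0,0,4.4],[0,0,0,0,0,0,4.4],[0,0,0,0,0,0,4.4],[0,0,0,0,0,0,4.4],[0,0,0,0,0,0,4.4]]]}}

```text
t: 24.88
ee_pos: [379.5, -170.7, 279.5]
orientation: [-0.033, 1.571, 0.033]
ft_force: [-0.5, -0.2, -0.3]
width: 44.1
```

```bash
python3 -c "
from h import *
im=tray();im2=ctrl.get_image('side')
to(464.5,-342.5,98,.04)
for n,i,z in (('top',im,20),('side',im2,16)):
  for c,s in blobs(masks(i)['blue'],5): print(n,c,s[4],onz(n,c,z)[:2].round(0))
cv2.imwrite('pics/e1.png',im[:,:,::-1]);cv2.imwrite('pics/e2.png',im2[:,:,::-1])"
```

```text
green c [446.3 347.4] sides [122, 143, 123, 142] yaw [np.float64(0.226), np.float64(0.193), np.float64(0.215), np.float64(0.191)] area 1298.0
t 24.98 pos [ 379.3 -170.5  279.3] ang 0.043 w 44.1 F [ 0.8 -0.2  0.5] tilt 0.0
shift cm [ 18.13 -17.56   7.78] turn 0.003 q [-0.45  0.05  2.02 -0.    1.07 -0.49]
top [153.5 266.5] 11 [436. 289.]
side [210.6 161. ] 5 [488. 300.]
side [315.4 180. ] 47 [751. 127.]
side [326.1 187.2] 18 [769.  92.]
side [318.9 192.2] 27 [742.  82.]
side [323.9 193.9] 16 [753.  71.]
side [328.7 193.8] 6 [766.  67.]
```

View pics/e1.png

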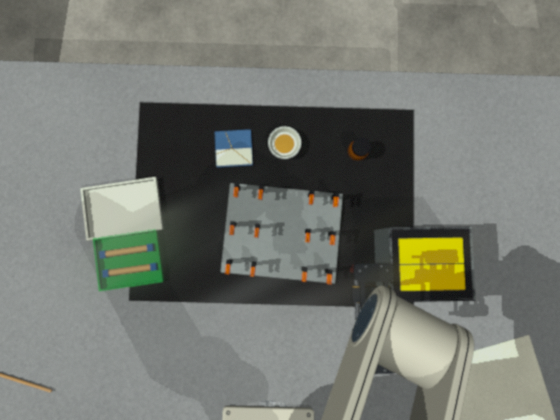

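View pics/e2.png

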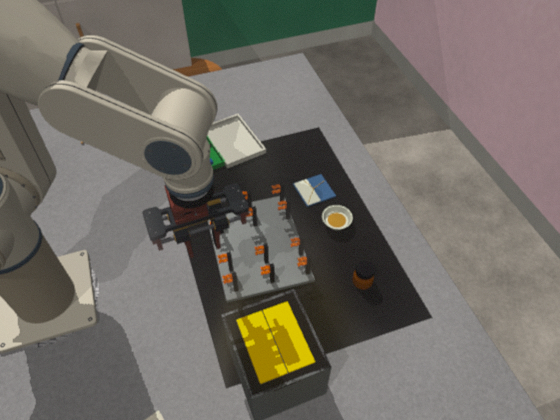

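```bash
python3 - <<'E'
from h import *
im=ctrl.get_image('top')
m=masks(im); h=cv2.cvtColor(im,cv2.COLOR_RGB2HSV)
w=((h[...,0]<25)&(h[...,1]>60)); w[:,:95]=0;w[:,165:]=0;w[:230]=0;w[295:]=0
a=np.array([449,352.5]);c,s=np.cos(.17),np.sin(.17)
for b,st in blobs(w,30):
    p=onz('top',b,20)[:2];d=p-a;print(b,st,p.round(0),"row frame",round(c*d[0]+s*d[1],1),round(-s*d[0]+c*d[1],1))
y=m['yellow'];print(blobs(y,100))
ctrl.close_job()
E
```

```text
[125.5 250.7] [106, 246, 41, 11, 205] [472. 359.] row frame 23.8 2.8
[128.8 269.7] [109, 265, 41, 10, 204] [426. 349.] row frame -22.9 0.1
[(array([430.9, 263.7]), [398, 237, 67, 54, 3376])]
the job is handed in; nothing more can be done
```

I cleared the rack and handed the job in at about 25 s. Four sticks were there: two mediums and two 100 mm stubs. I found no long sticks, so the white row stays empty.

- **Mediums:** both lie in the green row. I measured their middles at about (+24, +3) and (-23, 0) mm from the row's middle, along the row's direction. The tray was where I first found it.
- **Stubs:** I pushed both through the bin flaps and released them below the flaps. The first was seen at the bottom of the bin. After the second release only one stub showed through the open flaps, so I did not see both at once. The jaws were open and empty, and no stub was seen anywhere else.
- **Flaps:** the last images show both closed, as one unbroken yellow area.
- **Rack and other items:** all clips are empty, and the tile, dish and jar have not visibly moved. The arm is clear of everything.
- **Forces:** the wrist read about 12 to 13 N downward while each stub passed the flaps. I had expected an upward push and did not find the cause, but it is well below the limits.
- **Disagreement:** the last tray fit put the green row's middle about 5 mm off and turned 0.02 to 0.05 rad further. I put that down to the sticks covering part of the row, so the positions above use the first fit.

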